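# Candle the duck egg

## Task

Candle the duck egg, the bigger of the two eggs in the front row of the egg drawer: pull the drawer out to its stop and leave it open, lift the duck egg out, and hold it up in the air in front of the candling lamp, its blunt end facing the rubber ring squarely and centred on it, about 12 mm off the ring and not touching the lamp. Leave the hen eggs standing in their pockets, the lamp aimed as it is and the things around undisturbed. Finish while holding the egg still there: do not let go or put it down.

Things in the scene. Friction and masses are not known exactly. Their poses are not given: they have to be found in the camera images.
- egg_box: White plastic egg box, fixed to the table, 140 (x) x 196 (y) x 104 mm high, walls 4 mm, open at the front (-x, toward the robot). Origin: centre of its underside; x points into the box, y to its left, z up. A grey drawer slides out of its front along its -x; the drawer's front panel is 7 mm thick with its top 72 mm above the table, its sides do not rise above the pocket plate.
- egg_drawer (a joint): Drawer travel in m: 0 shut (at the start), 0.12 fully out at its stop; friction about 1.2 N plus a little damping, it stays where it is left.
- drawer_handle (a point): Middle of the drawer's steel handle bar: a round bar 10 mm thick along y, straight for 68 mm, 48 mm in front of the drawer's front panel and 84 mm above the table, free above and below. Axes as the egg box; moves with the drawer.
- duck_egg: The duck egg, loose, 70 g, 48 mm thick at its widest (30 mm from its blunt end), 68 mm long; a plain pale egg clearly bigger than the hen eggs. Origin: the very end of its blunt end; its z axis runs from there to the pointed end. It stands blunt end down in its pocket, its blunt end about 11 mm below the plate top. At the start it is under the roof of the box, in the front row.
- duck_egg_tip (a point): The very end of the duck egg's pointed end, 68 mm along its z axis from the blunt end.
- hen_egg_a: Hen egg, loose, 42 mm thick, 60 mm long, standing in the other outer pocket of the front row. Origin: its lower end; z up.
- hen_egg_b: Hen egg like hen_egg_a, in the middle pocket of the back row.
- candler: Candling lamp on the table right of the cash tin, its heavy foot fixed: round foot 86 mm across, a fork 78 mm wide that holds a tilting lamp head (61 mm thick, 95 mm long), clamping knobs at both sides out to 48 mm from the middle, about 150 mm high in all. Origin: centre of the foot's underside; its front is -x.
- candler_port (a point): Centre of the outer face of the lamp's black rubber ring (45 mm across, hole 28 mm). The z axis points straight out of the port along the light, obliquely up and to the front, 0.42 to 0.70 rad from vertical; the y axis is level. The head is clamped stiffly at this tilt but a hard push shifts it.
- calculator: Desk calculator lying on the table in front of the cash tin, 110 x 68 x 17 mm, loose. Origin: centre of its underside.
- marker: Marker pen lying on the table, 135 mm long, 17 mm thick, loose. Origin: its middle, on the table.
- pocket_plate (a point): Centre of the top of the drawer's pocket plate, 36 mm above the table; moves with the drawer, axes as the egg box. Six round pockets (36 mm holes): front row at x = -30 mm, back row at x = +30 mm, front panel's inner face at x = -70 mm, columns at y = -58, 0, +58 mm. Front row: duck egg and one hen egg in the left and right pockets, in either order, the middle one empty.
Not all that is in view belongs to the job. Leave any orange look-alike of the candler alone.

How it is judged:
On the way, in this order (a step that is already met when the one before it is completed fails the run):
1. the drawer is pulled out to its stop (value of joint egg_drawer above 0.105 m), for 0.2 s.
2. the duck egg is lifted clear of the drawer in the fingers (height (world z) of duck_egg above 0.085 m and contact force between the fingers and duck_egg above 1 N), for 0.2 s.
At the end, for the whole second after the job is handed in: The duck egg is held still in the fingers, touching nothing else: blunt end 3 to 22 mm in front of the rubber ring, within 9 mm of its axis both ways, long axis within 0.2 rad of the port's. The drawer is still out (over 80 mm); hen eggs stand in their pockets (tilt under 0.6 rad) (z of duck_egg in the frame of candler_port between 0.003 and 0.022 m and x of duck_egg in the frame of candler_port between -0.009 and 0.009 m and y of duck_egg in the frame of candler_port between -0.009 and 0.009 m and angle between the z axis of duck_egg and the z axis of candler_port, either way round below 0.2 rad and z of duck_egg_tip in the frame of candler_port above 0.055 m and height (world z) of duck_egg above 0.1 m and contact force between the fingers and duck_egg above 1 N and contact force between duck_egg and candler below 0.1 N and linear speed of duck_egg below 0.02 m/s and value of joint egg_drawer above 0.08 m and angle between each of hen_egg_a, hen_egg_b's own z axis and vertical below 0.6 rad); the arm keeps its last pose, push and grip.
It fails at once if a hen egg is knocked over or lifted from its pocket (angle between any of hen_egg_a, hen_egg_b's own z axis and vertical above 0.8 rad or height (world z) of any of hen_egg_a, hen_egg_b above 0.045 m).
It fails at once if the lamp is knocked out of its aim (distance of candler_port from where it was at the start of the episode above 0.008 m).
It fails at once if the egg is knocked against the lamp (contact force between duck_egg and candler above 5 N).
It fails at once if calculator or marker is shoved about (distance of any of calculator, marker from where it was at the start of the episode above 0.04 m).
It also fails if it takes over 51 s, if anything falls off the work surface, if the arm or the gripper's body presses on something with over 40 N, if the wrist force passes 120 N, or if a joint passes its speed limit or range.

## Robot

A 7-joint arm with a two-finger parallel gripper is mounted at the origin on a cart in front of the work surface, level with it; the furniture and walls round the work are solid. World frame = base frame: x ahead of the robot, y to its left, z up, the work surface at z = 0. Lengths are in m, angles in rad, forces in N, time in s.
With the tool pointing down it reaches from about 0.35 to 0.9 m from the base axis. Payload 19.9 kg.
Tool frame: the origin (TCP) lies midway between the tips of the shut fingers; the grasp point (between the pads) lies 19 mm behind it (ctrl.tcp_to_grasp is the distance from the TCP to the grasp point, in m); z points along the fingers, y is the line along which they close (so a half turn about z gives the same grasp; the last joint's range is limited). The gripper opens to 85 mm and grips with 20 to 120 N. Pads are 22 mm wide; open, the fingers measure 114 mm over their backs; the gripper's body (76 mm by 85 mm) begins 54 mm behind the grasp point. The pads swing forward as they close: fully open they stand 13 mm farther back than shut.
Start: joints at [-1.284, 0.417, -0.01, 1.614, 0.005, 1.111, -0.053], TCP at [0.202, 0.592, 0.231] pointing down, gripper open.
Joint ranges: [-2.81, 2.81], [-0.39, 2.02], [-1.27, 1.25], [0.06, 2.57], [-1.19, 4.33], [0.19, 2], [-2.82, 2.82]. Speed limits (rad/s): [1.89, 1.89, 2.39, 2.39, 3.01, 3.01, 3.01].

## Interface

Orientations are given as a rotation vector (axis times angle).
In Python, from rig import ctrl, eyes gives the robot as it stands.
- The arm moves only by the tool pendant, called after ">>>" as name(argument=value, ...), one argument or row to a line, values as JSON. Schema: {"type":"object","properties":{"increments":{"type":"array","items":{"type":"array","prefixItems":[{"type":"array","items":{"type":"number"},"minItems":3,"maxItems":3},{"type":"array","items":{"type":"number"},"minItems":3,"maxItems":3}],"minItems":2,"maxItems":2},"minItems":1,"maxItems":12},"finger_gap":{"type":"number"},"force":{"type":"number"},"only":{"type":"string"},"quiet":{"type":"boolean"},"lines":{"type":"string"}},"required":["increments"],"additionalProperties":false}. increments is a list of rows, 1 to 12 of them, each written [[dx, dy, dz], [rx, ry, rz]]: dx, dy, dz in a scale on which 1.0 is 500 mm, then a rotation vector rx, ry, rz in a scale on which 1.0 is pi/2 rad; each row is the pose to reach, as a shift and turn from the pose commanded when the call began, along the tool's axes at that moment; what a row does not reach only later rows make up. A row lasts 1/10 s, in which the tool goes at most 0.05 m and 0.15 rad, less where a joint would pass 70% of its speed; a pose out of reach is approached as far as the arm can. finger_gap is the opening from 0.0 (shut) to 1.0 (fully open), set as the call begins (left out keeps the last). The fingers move at their own pace and stop on an object; force is the grip in N (left out, the last holds). Time passes only in rows, so rows that do not move let the fingers close. The tool returns the time, the measured TCP pose, the force, the opening and the grip force at its end. only (a regular expression) keeps the lines of the reply that match it, lines (a string "A,B") keeps lines A to B, and quiet returns only ok. A shift or turn number past 1, either way, is cut back to 1. Input that does not fit is refused with a message, and nothing moves.
- ctrl.read_state(): the state, without advancing time (a new reading comes with each control period).
- eyes.snapshot(name): name is "side" or "top"; returns a dict with "image" (420x560x3 uint8, red, green, blue), "range_z" (420x560 float32, m along the optical axis (not along the pixel's ray), 0 where there is no reading), "fovy" (degrees; the focal length in pixels is half the picture's height over the tangent of half this angle, whatever the lens; pixels are square), "cx", "cy" (the principal point, pixels), "dist_coeffs" ([k1, k2, p1, p2, k3] as OpenCV has them; the pictures are not rectified), "R" (3x3) and "t" (3): a world point X has camera coordinates R X + t. Camera axes: x right, y down, z forward; pixel columns grow to the right and rows downward; lengths in m; the calibration is good to about 2 mm. A picture is of the moment at which its call begins.
- ctrl.hand_in(): hands the job in; it is judged then, once.
The state is a dict: "t": time; "joint_positions": joint angles; "dq": joint speeds; "joint_efforts": joint torques, N m; "position": TCP position; "orientation": TCP orientation; "wrist_force": force on the tool from outside, world axes, zero at the start; "ft_torque": the same for the moment, N m; "finger_gap": opening from 0.0 (shut) to 1.0 (fully open); "gripper_force": force on a finger pad.
Only numpy, scipy, OpenCV 4.12 (cv2) and the standard library are available. Lean on these libraries where they do the work, as an engineer would, in place of code of your own. Each camera call takes 0.05 s, during which the arm holds its last target. There are 200 camera calls.

## Working session

There is one attempt and no reset: what is moved stays moved. The work goes in short steps, Python scripts to look and compute and a tool call to move; the robot and the scene stay as the last step left them, time stands still between calls to the robot, and variables do not carry over. Pictures are saved under pics/ and viewed, at most 10 in all, crops included, and the job is handed in when it is done.

```bash
ls; mkdir -p pics
```

Create h.py:
```python
import numpy as np, cv2
from scipy.spatial.transform import Rotation as Ro
from rig import ctrl, eyes
def snap(n):
    s=eyes.snapshot(n); h,w=s["image"].shape[:2]
    f=h/2/np.tan(np.radians(s["fovy"])/2)
    s["K"]=np.array([[f,0,s["cx"]],[0,f,s["cy"]],[0,0,1]]); s["D"]=np.array(s["dist_coeffs"],float)
    s["R"]=np.array(s["R"]);s["t"]=np.array(s["t"])
    return s
def ray(s,uv):
    n=cv2.undistortPoints(np.array(uv,float).reshape(-1,1,2),s["K"],s["D"]).reshape(-1,2)
    d=np.c_[n,np.ones(len(n))]@s["R"]; return -s["R"].T@s["t"],d
def onz(s,uv,z):
    c,d=ray(s,uv); return c+d*((z-c[2])/d[:,2])[:,None]
def cloud(s):
    v,u=np.mgrid[:420,:560]; c,d=ray(s,np.c_[u.ravel(),v.ravel()])
    P=c+d*s["range_z"].reshape(-1,1); P[s["range_z"].ravel()==0]=np.nan
    return P.reshape(420,560,3)
def proj(s,P):
    return cv2.projectPoints(np.array(P,float).reshape(-1,3),cv2.Rodrigues(s["R"])[0],s["t"],s["K"],s["D"])[0].reshape(-1,2)
def save(s,name): cv2.imwrite("pics/"+name,s["image"][:,:,::-1])
def st():
    x=ctrl.read_state(); return x
```

Run:
```python
from h import *
for n in("side","top"):
    s=snap(n); save(s,n+"0.png"); np.savez(n+"0.npz",P=cloud(s),im=s["image"],R=s["R"],t=s["t"],K=s["K"],D=s["D"],range_z=s["range_z"]); print(n,-s["R"].T@s["t"],s["R"][2],s["fovy"],s["dist_coeffs"])
print(st(),ctrl.tcp_to_grasp)
```

```text
pics
side [-3.97680155e-04 -8.34800377e-01  6.59666232e-01] [ 0.50513458  0.7164329  -0.48120989] 49.050207097211754 [-0.02785024  0.          0.          0.          0.        ]
top [ 0.37512287 -0.03939971  1.33281661] [ 0.1488517   0.01750928 -0.9887045 ] 50.049598019107705 [-0.12426151  0.          0.          0.          0.        ]
{'t': 0.1, 'joint_positions': array([-1.28347179,  0.41787745, -0.01031751,  1.61415371,  0.00470281,
        1.11068252, -0.05300999]), 'dq': array([ 2.21424455e-05, -1.83416196e-03,  2.69273465e-04, -2.98652693e-03,
        2.49220389e-04,  8.48241423e-04,  1.15230955e-04]), 'joint_efforts': array([ 1.95634275e-03, -8.65824795e+01,  6.80926256e-01, -4.35638738e+01,
        1.92363386e-02,  4.88312871e-03, -4.74633453e-05]), 'position': array([0.20172782, 0.59120375, 0.23072904]), 'orientation': array([-5.14156787e-01, -3.09913385e+00,  1.71659636e-03]), 'wrist_force': array([-1.20682404, -0.44296089, -0.59067815]), 'ft_torque': array([0.04842306, 0.03189787, 0.04312289]), 'gripper_force': 0.0, 'finger_gap': 0.9986991089652587} 0.0187
```

View pics/side0.png

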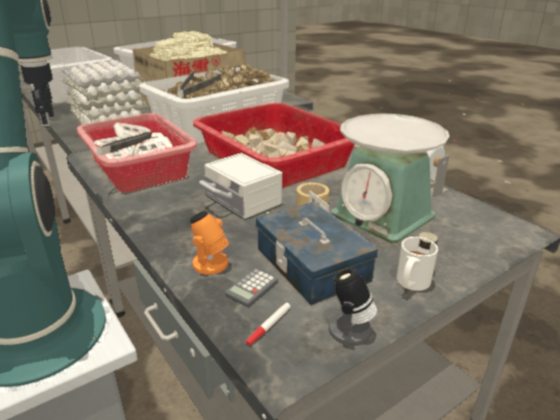

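View pics/top0.png

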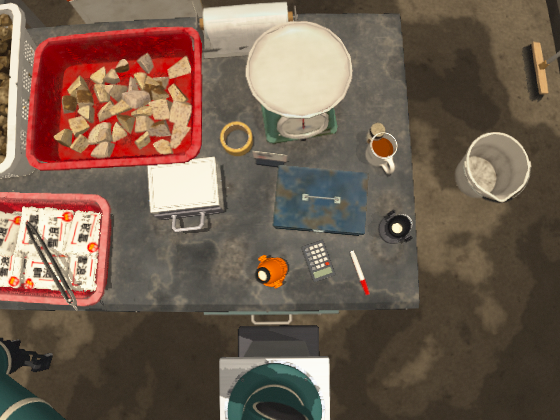

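Side: egg box at about (243,185) with handle (218,192), candler black/white at (353,297). Top: box roof (184,187), handle bar (188,229), candler (397,226), orange look-alike (272,270).

Run:
```python
from h import *
T=dict(np.load("top0.npz"));S=dict(np.load("side0.npz"))
P=T["P"]; 
# box roof
m=((abs(P[...,2]-0.104)<0.012)).astype(np.uint8); m[:, :130]=0;m[:,235:]=0;m[:140]=0;m[225:]=0
m2=m*(T["im"].min(2)>150).astype(np.uint8)
c=max(cv2.findContours(m2,0,2)[0],key=cv2.contourArea)
X=onz(T,c.reshape(-1,2),0.104)
r=cv2.minAreaRect((X[:,:2]*1000).astype(np.float32)); print("box",r, "medz",np.nanmedian(P[...,2][m2>0]))
# handle: points at z 0.075..0.095 in front of box
hm=(abs(P[...,2]-0.088)<0.01); hm[:205]=0;hm[245:]=0;hm[:,:150]=0;hm[:,225:]=0
v,u=np.nonzero(hm); Q=P[hm]; print("handle",len(Q)); 
if len(Q): print(Q.min(0),Q.max(0),np.median(Q,0)); 
for n,D in(("top",T),("side",S)):
    Q=D["P"].reshape(-1,3); k=(Q[:,0]>.25)&(Q[:,0]<.52)&(Q[:,1]<-.30)&(Q[:,1]>-.52)&(Q[:,2]>.02)
    Q=Q[k]; print(n,len(Q),Q.min(0),Q.max(0))
im=T["im"][195:260,360:440]; a=cv2.resize(im,None,fx=7,fy=7,interpolation=2)[:,:,::-1]
b=cv2.resize(S["im"][260:350,315:390],None,fx=5,fy=5,interpolation=2)[:,:,::-1]
cv2.imwrite("pics/ca.png",np.hstack([cv2.resize(a,(400,325)),cv2.resize(b,(375,450))[:325*0+450][:450] if 0 else cv2.resize(b,(271,325))]))
```

```text
box ((645.8427734375, 247.60403442382812), (139.55453491210938, 195.23680114746094), 5.713402271270752) medz 0.10320169092240583
handle 140
[0.51415566 0.14552956 0.07914176] [0.58666107 0.34081385 0.09790149] [0.52290693 0.23417594 0.08644761]
top 332 [ 0.47591968 -0.39376719  0.02003004] [ 0.5199353  -0.3201095   0.14314858]
side 1338 [ 0.47275649 -0.39968675  0.02006546] [ 0.51998477 -0.31908248  0.14388647]
```

View pics/ca.png

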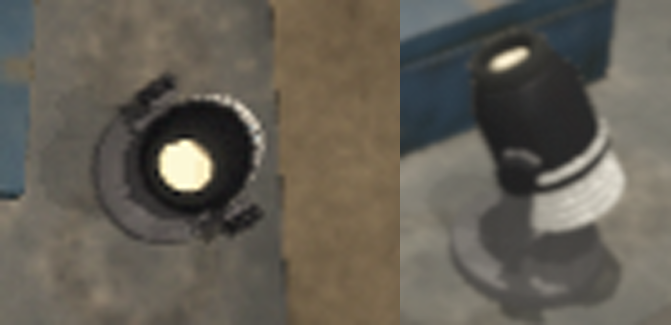

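Crop: top view shows glowing hole at ~(185,165) i.e. pixel (397,228), black knobs at about (147,97) and (235,220); side shows the hole at ~(510,58), white rear end, foot disc.

Run:
```python
from h import *
T=dict(np.load("top0.npz"));S=dict(np.load("side0.npz"))
def hole(D,box):
    u0,u1,v0,v1=box; im=D["im"][v0:v1,u0:u1].astype(int)
    m=((im[...,0]>200)&(im[...,1]>185)&(im[...,0]-im[...,2]>8)).astype(np.uint8)
    c=max(cv2.findContours(m,0,1)[0],key=cv2.contourArea); mm=cv2.drawContours(np.zeros_like(m),[c],-1,1,-1)
    v,u=np.nonzero(mm); print(len(u), cv2.minAreaRect(c)); return np.array([u.mean()+u0,v.mean()+v0]),np.c_[u+u0,v+v0]
a,pa=hole(T,(380,415,205,245)); b,pb=hole(S,(325,375,262,285))
print(a,b)
c1,d1=ray(T,a);c2,d2=ray(S,b);d1=d1[0];d2=d2[0]
k=np.linalg.lstsq(np.c_[d1,-d2],c2-c1,rcond=None)[0]; p1=c1+k[0]*d1;p2=c2+k[1]*d2
port=(p1+p2)/2; print("port",port,"gap",np.linalg.norm(p1-p2))
for D in(T,S):
    Q=D["P"].reshape(-1,3); q=Q[np.linalg.norm(Q-port,axis=1)<.024]
    im=D["im"].reshape(-1,3)[np.linalg.norm(Q-port,axis=1)<.024]
    q=q[np.isfinite(q).all(1)]; print(len(q))
    ce=q.mean(0)
    for _ in range(6):
        ce=q.mean(0); n=np.linalg.svd(q-ce)[2][2]; n*=np.sign(n[2]); r=(q-ce)@n; q=q[abs(r)<max(.003,2*r.std())]
    print("plane",len(q),ce,n,"tilt",np.arccos(n[2]),"az",np.degrees(np.arctan2(n[1],n[0])),"std",r.std(),"port dist",(port-ce)@n)
# white rear/ whole head axis: PCA of combined head cloud
for D in (T,S):
    print("hole range",np.nanmedian(D["P"].reshape(-1,3)[(pa if D is T else pb)[:,1]*560+(pa if D is T else pb)[:,0]],0))
    m=(D["P"][...,2]>.004)&(D["P"][...,2]<.03)
    Q=D["P"][m]; Q=Q[(abs(Q[:,0]-.49)<.08)&(abs(Q[:,1]+.36)<.08)]; print("foot",len(Q),Q.min(0),Q.max(0), np.median(Q,0))
    f=D["P"].reshape(-1,3); 
    q=Q[Q[:,2]<.016]
    A=np.c_[q[:,:2],np.ones(len(q))]
np.set_printoptions(precision=3,suppress=True)
# knobs: top-view dark points around z~.09-.11 far from axis
Q=T["P"][200:255,375:420]; I=T["im"][200:255,375:420]
k=(Q[...,2]>.03); q=Q[k]
print(np.histogram(q[:,2],bins=12))
for lo in np.arange(.05,.14,.01):
    w=q[(q[:,2]>lo)&(q[:,2]<lo+.01)]; 
    if len(w): 
        i=np.argmax(np.linalg.norm(w[:,None,:2]-w[None,:,:2],axis=2)); i,j=divmod(i,len(w)); print(lo,len(w),w[i],w[j],np.linalg.norm(w[i]-w[j]),np.degrees(np.arctan2(*(w[i]-w[j])[[1,0]])))
```

```text
75 ((16.25, 22.75), (9.899494171142578, 7.77817440032959), 45.0)
21 ((20.100000381469727, 13.69999885559082), (2.236067771911621, 8.497057914733887), 63.43495178222656)
[396.45333333 227.81333333] [344.80952381 275.9047619 ]
port [ 0.50945174 -0.34031968  0.13000169] gap 0.0012142602625637353
222
plane 216 [ 0.51077491 -0.34201034  0.12924716] [-0.33396555  0.44260854  0.83220472] tilt 0.5877241556682954 az 127.03598874257888 std 0.005136351931822367 port dist 0.0018181195594538905
335
plane 332 [ 0.50720799 -0.34383249  0.13093249] [-0.25710566  0.37174615  0.89202101] tilt 0.4689993815021882 az 124.6683615366952 std 0.004252453790151778 port dist -0.00010130392699719511
hole range [ 0.51033993 -0.34151836  0.12358031]
foot 341 [ 0.41072323 -0.43027917  0.00400739] [ 0.56798039 -0.28220049  0.02483612] [ 0.49863768 -0.33731402  0.01238177]
hole range [ 0.51590631 -0.33401621  0.12355511]
foot 791 [ 0.47609467 -0.39910784  0.0040516 ] [ 0.55663619 -0.31586965  0.02266607] [ 0.50335494 -0.37243367  0.01465208]
(array([ 16,   6,   6,  11,   9,  19,  67,  74,  57, 144, 125,  55]), array
[... 308 characters left out ...]
1 [ 0.55  -0.331  0.079] [ 0.484 -0.371  0.078] 0.07692361961206814 31.22166271910282
0.08000000000000002 19 [ 0.547 -0.331  0.08 ] [ 0.483 -0.372  0.086] 0.07580152296799962 32.894854073254045
0.09000000000000001 70 [ 0.559 -0.328  0.095] [ 0.485 -0.391  0.097] 0.09759540777893508 40.56241001096066
0.1 77 [ 0.563 -0.335  0.1  ] [ 0.476 -0.379  0.101] 0.09740760276690678 26.34465013495094
0.11000000000000001 86 [ 0.528 -0.381  0.111] [ 0.503 -0.322  0.12 ] 0.06443276637757536 -67.12157697878968
0.12000000000000001 170 [ 0.529 -0.376  0.121] [ 0.505 -0.321  0.127] 0.06088424323874426 -66.04705470214078
0.13 94 [ 0.528 -0.368  0.131] [ 0.51  -0.32   0.131] 0.0509938698614464 -68.92501323302693
```

Add to h.py:
```python
ex=np.array([np.cos(np.radians(5.71)),np.sin(np.radians(5.71)),0]);ey=np.array([-ex[1],ex[0],0]);box=np.array([.6458,.2476,0])
def B(x,y,z): return box+x*ex+y*ey+np.array([0,0,z])
def frame(z,y):  # tool rotation with z, y approx
    z=z/np.linalg.norm(z); y=y-z*(y@z); y/=np.linalg.norm(y); return np.c_[np.cross(y,z),y,z]
def go(p,Rt):
    x=st(); R0=Ro.from_rotvec(x["orientation"]).as_matrix(); p0=np.array(x["position"])
    d=R0.T@(np.array(p)-p0); rv=Ro.from_matrix(R0.T@Rt).as_rotvec()
    print("row",np.round(np.r_[d,rv],4),"dist",round(np.linalg.norm(d),3),"ang",round(np.linalg.norm(rv),3),"t",x["t"])
DN=np.array([0,0,-1.])
```

Run:
```python
from h import *
go(B(-.105,0,.2),frame(DN,ey)); go(B(-.105,0,.066),frame(DN,ey)); print(B(-.105,0,.2))
```

```text
row [-4.357e-01 -2.254e-01  3.100e-02 -1.100e-03 -2.000e-04 -4.285e-01] dist 0.492 ang 0.428 t 0.1
row [-4.357e-01 -2.252e-01  1.650e-01 -1.100e-03 -2.000e-04 -4.285e-01] dist 0.518 ang 0.428 t 0.1
[0.54132099 0.23715319 0.2       ]
```

Units first: shifts go in shares of 500 mm and turns go in shares of pi/2 rad. So -0.4357 m is -0.8714, -0.4 m is -0.8, -0.4285 rad is -0.2728.

>>> pendant(
  increments=[
    [[-0.2, -0.1, 0.02], [0, 0, -0.0637]],
    [[-0.4, -0.2, 0.04], [0, 0, -0.1273]],
    [[-0.6, -0.3, 0.06], [0, 0, -0.191]],
    [[-0.8, -0.4, 0.062], [0, 0, -0.2546]],
    [[-0.8714, -0.4508, 0.062], [0, 0, -0.2728]],
    [[-0.8714, -0.4508, 0.062], [0, 0, -0.2728]],
    [[-0.8714, -0.4508, 0.062], [0, 0, -0.2728]],
    [[-0.8714, -0.4508, 0.062], [0, 0, -0.2728]],
    [[-0.8714, -0.4508, 0.062], [0, 0, -0.2728]],
    [[-0.8714, -0.4508, 0.062], [0, 0, -0.2728]],
    [[-0.8714, -0.4508, 0.062], [0, 0, -0.2728]],
    [[-0.8714, -0.4508, 0.062], [0, 0, -0.2728]],
  ],
  finger_gap=0,
  force=30,
)

```text
t: 1.3
position: [0.5416, 0.2367, 0.1998]
orientation: [0.154, -3.137, 0.001]
wrist_force: [-0.2, 1.1, 0.3]
finger_gap: 0.003
gripper_force: 0.0
```

Run:
```python
from h import *
go(B(-.105,0,.2),frame(DN,ey)); go(B(-.105,0,.066),frame(DN,ey))
```

```text
row [ 0.0002  0.0005 -0.0002 -0.0004 -0.0008 -0.0017] dist 0.001 ang 0.002 t 1.3
row [ 1.000e-04  5.000e-04  1.338e-01 -4.000e-04 -8.000e-04 -1.700e-03] dist 0.134 ang 0.002 t 1.3
```

Scaled: 0.134 m is 0.268, 0.1 m is 0.2.

>>> pendant(
  increments=[
    [[0, 0, 0.08], [0, 0, 0]],
    [[0, 0, 0.14], [0, 0, 0]],
    [[0, 0, 0.2], [0, 0, 0]],
    [[0, 0, 0.268], [0, 0, 0]],
    [[0, 0, 0.268], [0, 0, 0]],
  ],
)

```text
t: 1.8
position: [0.5383, 0.2378, 0.0626]
orientation: [0.159, -3.131, 0.003]
wrist_force: [0.1, -1.0, 0.4]
finger_gap: 0.002
gripper_force: 0.0
```

Run:
```python
from h import *
s=snap("side"); cv2.imwrite("pics/hook.png",cv2.resize(s["image"][120:260,150:330],None,fx=4,fy=4)[:,:,::-1])
```

```text
(no output)
```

View pics/hook.png

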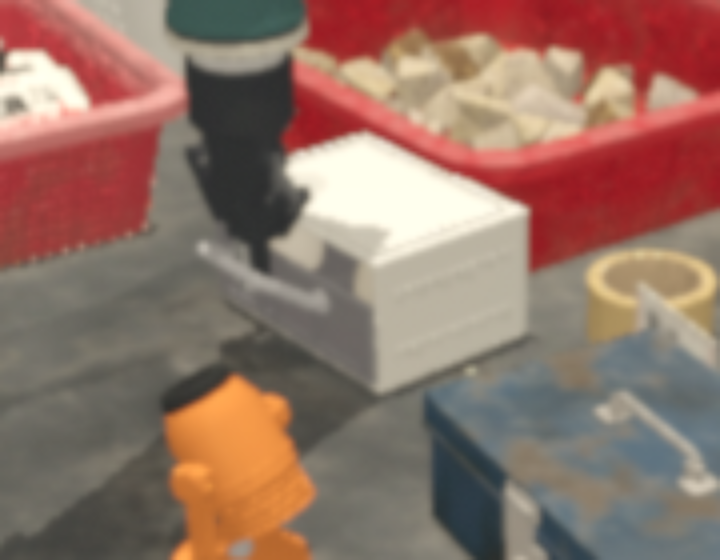

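The shut fingertips are behind the handle bar, around (260,265) in the crop. Pulling.

Scaled: 0.122 m is 0.244, 0.119 m is 0.238.

>>> pendant(
  increments=[
    [[0.02, 0, 0], [0, 0, 0]],
    [[0.05, 0, 0], [0, 0, 0]],
    [[0.08, 0, 0], [0, 0, 0]],
    [[0.11, 0, 0], [0, 0, 0]],
    [[0.14, 0, 0], [0, 0, 0]],
    [[0.17, 0, 0], [0, 0, 0]],
    [[0.2, 0, 0], [0, 0, 0]],
    [[0.216, 0, 0], [0, 0, 0]],
    [[0.228, 0, 0], [0, 0, 0]],
    [[0.238, 0, 0], [0, 0, 0]],
    [[0.244, 0, 0], [0, 0, 0]],
    [[0.244, 0, 0], [0, 0, 0]],
  ],
)

```text
t: 3.05
position: [0.4198, 0.2253, 0.0663]
orientation: [0.157, -3.137, 0.0]
wrist_force: [0.5, 0.2, 0.3]
finger_gap: 0.001
gripper_force: 0.0
```

Create d.py:
```python
from h import *
s=snap("top"); P=cloud(s); Q=P.reshape(-1,3); q=(Q-box); bx=q@ex; by=q@ey
k=(abs(by)<.03)&(bx<-.10)&(abs(Q[:,2]-.09)<.012); print("front-most handle-ish x",np.sort(bx[k])[:40:5])
np.savez("top1.npz",P=P,im=s["image"]); save(s,"top1.png")
for sg in(-1,1):
    k=(abs(bx+.150)<.04)&(abs(by-sg*.058)<.035)&(Q[:,2]>.06)
    z=Q[k]; 
    if len(z): print(sg,len(z),z[:,2].max(),np.median(bx[k]),np.median(by[k]),np.percentile(z[:,2],95))
```

```bash
python3 d.py
```

```text
front-most handle-ish x [-0.2477627  -0.24513354 -0.24192435]
-1 390 0.4375376818123796 -0.1643131394960658 -0.04913071806817773 0.42697300022577767
1 3 0.3980892911701527 -0.18900660516299989 0.026860756911156455 0.397878716555284
```

Scaled: 0.01 m is 0.02, 0.008 m is 0.016.

>>> pendant(
  increments=[
    [[0.008, 0, 0], [0, 0, 0]],
    [[0.016, 0, 0], [0, 0, 0]],
    [[0.02, 0, 0], [0, 0, 0]],
    [[0.02, 0, 0], [0, 0, 0]],
  ],
)

```text
t: 3.5
position: [0.4172, 0.2254, 0.068]
orientation: [-0.152, 3.124, 0.006]
wrist_force: [44.5, 3.5, -21.1]
finger_gap: -0.002
gripper_force: 22.2
```

Scaled: -0.19 m is -0.38, -0.15 m is -0.3.

>>> pendant(
  increments=[
    [[-0.028, 0, 0], [0, 0, 0]],
    [[-0.036, 0, -0.02], [0, 0, 0]],
    [[-0.036, 0, -0.1], [0, 0, 0]],
    [[-0.036, 0, -0.2], [0, 0, 0]],
    [[-0.036, 0, -0.3], [0, 0, 0]],
    [[0.06, 0, -0.38], [0, 0, 0]],
    [[0.16, 0, -0.38], [0, 0, 0]],
    [[0.26, 0, -0.38], [0, 0, 0]],
    [[0.26, 0, -0.38], [0, 0, 0]],
    [[0.26, 0, -0.38], [0, 0, 0]],
  ],
  finger_gap=0.8,
  force=30,
)

```text
t: 4.5
position: [0.2794, 0.2112, 0.2569]
orientation: [-0.159, 3.137, 0.001]
wrist_force: [-0.3, 1.3, -0.1]
finger_gap: 0.802
gripper_force: 0.0
```

```bash
python3 d.py
```

```text
front-most handle-ish x [-0.25092838 -0.25017107 -0.24961192 -0.24902298 -0.24821158 -0.24764581
 -0.24718917 -0.24653111]
-1 212 0.09830504888814606 -0.15326627053121789 -0.06087814835483581 0.09224178146198263
1 147 0.08521137223478359 -0.15106810947659952 0.05678140389347036 0.08086925836236697
```

View pics/top1.png

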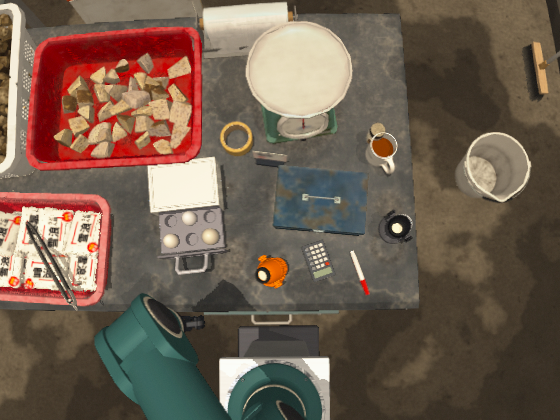

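Duck egg is the right front one at about (210,237) (top at z≈0.093); the hen egg sits left at (171,241), the other in the back at (189,217); drawer fully out.

Run:
```python
from h import *
np.set_printoptions(precision=4,suppress=True)
go(B(-.151,-.059,.15),frame(DN,ey)); print("egg",B(-.151,-.059,0))
for n in("top","side"):
    Ps=[];
    for _ in range(4): s=snap(n); Ps.append(cloud(s))
    P=np.nanmedian(Ps,0); np.save("c_"+n,P); Q=P.reshape(-1,3); I=s["image"].reshape(-1,3)
    c=np.array([.5095,-.3403,.130]); nn=np.array([-.29,.42,.86]); nn/=np.linalg.norm(nn)
    for it in range(8):
        d=Q-c; h=d@nn; r=np.linalg.norm(d-h[:,None]*nn,axis=1); k=(r>.0145)&(r<.021)&(abs(h)<.006)
        q=Q[k]; m=np.median(q,0); ce=q.mean(0); v=np.linalg.svd(q-ce,full_matrices=False)[2][2]; v*=np.sign(v[2]); nn=v; c=c+nn*np.median((q-c)@nn)
    print(n,k.sum(),"c",c,"n",nn,"tilt",np.arccos(nn[2]),"az",np.degrees(np.arctan2(nn[1],nn[0])),"std",((q-c)@nn).std())
# head body cylinder: both clouds, z>.06
from scipy.optimize import least_squares
Q=np.vstack([np.load("c_top.npy").reshape(-1,3),np.load("c_side.npy").reshape(-1,3)])
Q=Q[np.isfinite(Q).all(1)]; 
def f(p,Q):
    a=np.array([np.sin(p[2])*np.cos(p[3]),np.sin(p[2])*np.sin(p[3]),np.cos(p[2])]); d=Q-np.array([p[0],p[1],.09]); h=d@a
    return np.linalg.norm(d-h[:,None]*a,axis=1)-.0305
p=np.array([.52,-.36,.55,2.16])
for it in range(6):
    a=np.array([np.sin(p[2])*np.cos(p[3]),np.sin(p[2])*np.sin(p[3]),np.cos(p[2])]); d=Q-np.array([p[0],p[1],.09]); h=d@a
    k=(h>-.03)&(h<.032)&(abs(f(p,Q))<.007)
    p=least_squares(f,p,args=(Q[k],),loss="soft_l1",f_scale=.002).x
a=np.array([np.sin(p[2])*np.cos(p[3]),np.sin(p[2])*np.sin(p[3]),np.cos(p[2])])
print("cyl",k.sum(),p,np.degrees(p[3]),f(p,Q[k]).std(),a)
for z in(.125,.13,.135): print(np.array([p[0],p[1],.09])+a*(z-.09)/a[2])
d=Q-np.array([p[0],p[1],.09]);h=d@a;r=np.linalg.norm(d-h[:,None]*a,axis=1); 
for lo in(.0,.006,.012,.016,.02,.024):
    k=(r>=lo)&(r<lo+.005)&(h>.02)&(h<.08); print(lo,k.sum(),np.percentile(h[k],[10,50,90]))
for lo in np.arange(-.06,.06,.01):
    k=(h>lo)&(h<lo+.01)&(r<.045); print(round(lo,2),k.sum(),np.percentile(r[k],[20,50,80]) if k.sum() else 0)
```

```text
row [-0.2159 -0.0595  0.1069  0.0004  0.0008  0.0007] dist 0.248 ang 0.001 t 4.55
egg [0.5014 0.1739 0.    ]
top 87 c [ 0.5085 -0.3388  0.1331] n [-0.2461  0.3829  0.8904] tilt 0.47254232594072776 az 122.73471020068656 std 0.0014478121941680776
side 170 c [ 0.5086 -0.3386  0.1333] n [-0.2236  0.4242  0.8775] tilt 0.5001651225748012 az 117.79204874749418 std 0.0022511900127973605
cyl 1011 [ 0.5207 -0.3568  0.4725  2.0363] 116.66895029225383 0.002023143780625739 [-0.2043  0.4067  0.8905]
[ 0.5127 -0.3408  0.125 ]
[ 0.5116 -0.3385  0.13  ]
[ 0.5104 -0.3362  0.135 ]
0.0 10 [0.0383 0.0389 0.0399]
0.006 39 [0.0369 0.0385 0.0407]
0.012 156 [0.0377 0.0454 0.0506]
0.016 139 [0.0425 0.0488 0.0502]
0.02 292 [0.0358 0.0432 0.0485]
0.024 335 [0.0267 0.032  0.0405]
-0.06 2 [0.0375 0.0384 0.0393]
-0.05 123 [0.0264 0.0278 0.0396]
-0.04 170 [0.0263 0.0278 0.039 ]
-0.03 134 [0.027  0.029  0.0399]
-0.02 141 [0.0302 0.0313 0.0336]
-0.01 134 [0.0305 0.031  0.0318]
0.0 206 [0.0306 0.0311 0.0372]
0.01 192 [0.0306 0.0312 0.0324]
0.02 290 [0.0281 0.0295 0.0308]
0.03 359 [0.0134 0.0242 0.0264]
0.04 354 [0.0152 0.0202 0.0232]
0.05 46 [0.0146 0.016  0.0186]<stdin>:7: RuntimeWarning: All-NaN slice encountered
```

Scaled: -0.2159 m is -0.4318, -0.195 m is -0.39.

>>> pendant(
  increments=[
    [[-0.08, -0.03, 0], [0, 0, 0]],
    [[-0.16, -0.06, 0], [0, 0, 0]],
    [[-0.24, -0.09, 0.04], [0, 0, 0]],
    [[-0.32, -0.119, 0.1], [0, 0, 0]],
    [[-0.39, -0.119, 0.16], [0, 0, 0]],
    [[-0.4318, -0.119, 0.2138], [0, 0, 0]],
    [[-0.4318, -0.119, 0.2138], [0, 0, 0]],
    [[-0.4318, -0.119, 0.2138], [0, 0, 0]],
  ],
  finger_gap=0.8,
  force=30,
)

```text
t: 5.75
position: [0.5011, 0.1734, 0.1488]
orientation: [0.156, -3.136, 0.002]
wrist_force: [-0.0, 1.3, 1.3]
finger_gap: 0.798
gripper_force: 0.0
```

Run:
```python
from h import *
go(B(-.151,-.059,.036),frame(DN,ey))
s=snap("top"); a=s["image"][190:270,140:260]; b=snap("side")["image"][130:230,170:320]
cv2.imwrite("pics/ab.png",np.vstack([cv2.resize(a,(450,300)),cv2.resize(b,(450,300))])[:,:,::-1])
```

```text
row [-0.0005  0.0006  0.1128 -0.0009 -0.0018 -0.0004] dist 0.113 ang 0.002 t 5.75
```

View pics/ab.png

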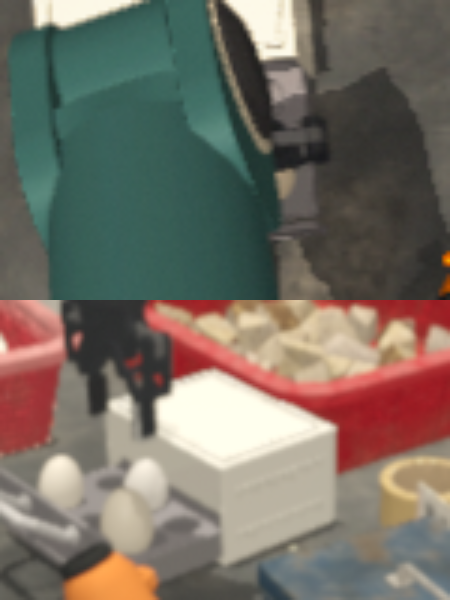

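The gripper straddles the duck egg (lower view: egg at (126,522), fingers at (95,395) and (148,420)), nothing in the fingers' way.

Scaled: 0.1128 m is 0.2256, 0.1 m is 0.2.

>>> pendant(
  increments=[
    [[0, 0, 0.06], [0, 0, 0]],
    [[0, 0, 0.12], [0, 0, 0]],
    [[0, 0, 0.17], [0, 0, 0]],
    [[0, 0, 0.2], [0, 0, 0]],
    [[0, 0, 0.2256], [0, 0, 0]],
    [[0, 0, 0.2256], [0, 0, 0]],
    [[0, 0, 0.2256], [0, 0, 0]],
  ],
  finger_gap=0.8,
  force=30,
)

```text
t: 6.55
position: [0.5018, 0.1739, 0.0376]
orientation: [-0.157, 3.137, 0.001]
wrist_force: [-0.0, 0.4, 0.3]
finger_gap: 0.801
gripper_force: 0.0
```

>>> pendant(
  increments=[
    [[0, 0, 0], [0, 0, 0]],
    [[0, 0, 0], [0, 0, 0]],
    [[0, 0, 0], [0, 0, 0]],
    [[0, 0, 0], [0, 0, 0]],
    [[0, 0, 0], [0, 0, 0]],
    [[0, 0, 0], [0, 0, 0]],
  ],
  finger_gap=0.35,
  force=30,
)

```text
t: 7.15
position: [0.5024, 0.1767, 0.0383]
orientation: [-0.16, 3.134, 0.006]
wrist_force: [-2.3, 14.1, 10.1]
finger_gap: 0.538
gripper_force: 30.0
```

Scaled: -0.2 m is -0.4, 0.003 m is 0.006.

>>> pendant(
  increments=[
    [[0, 0.006, 0], [0, 0, 0]],
    [[0, 0.008, 0], [0, 0, 0]],
    [[0, 0.008, -0.02], [0, 0, 0]],
    [[0, 0.008, -0.05], [0, 0, 0]],
    [[0, 0.008, -0.1], [0, 0, 0]],
    [[0, 0.008, -0.16], [0, 0, 0]],
    [[0, 0.008, -0.22], [0, 0, 0]],
    [[0, 0.008, -0.28], [0, 0, 0]],
    [[0, 0.008, -0.34], [0, 0, 0]],
    [[0, 0.008, -0.4], [0, 0, 0]],
    [[0, 0.008, -0.4], [0, 0, 0]],
    [[0, 0.008, -0.4], [0, 0, 0]],
  ],
  finger_gap=0.35,
  force=30,
)

```text
t: 8.35
position: [0.501, 0.1777, 0.2376]
orientation: [-0.157, 3.136, 0.001]
wrist_force: [0.5, -0.3, -1.9]
finger_gap: 0.537
gripper_force: 30.9
```

Run:
```python
from h import *
s=snap("side"); 
x=st(); R0=Ro.from_rotvec(x["orientation"]).as_matrix(); p=x["position"]
u=proj(s,p)[0].astype(int); print(u,p)
np.savez("lift.npz",im=s["image"],P=cloud(s))
c=s["image"][max(0,u[1]-55):u[1]+55,max(0,u[0]-55):u[0]+55]; cv2.imwrite("pics/lift.png",cv2.resize(c,None,fx=5,fy=5)[:,:,::-1])
```

```text
[207 143] [0.50067866 0.1775836  0.23667093]
```

View pics/lift.png

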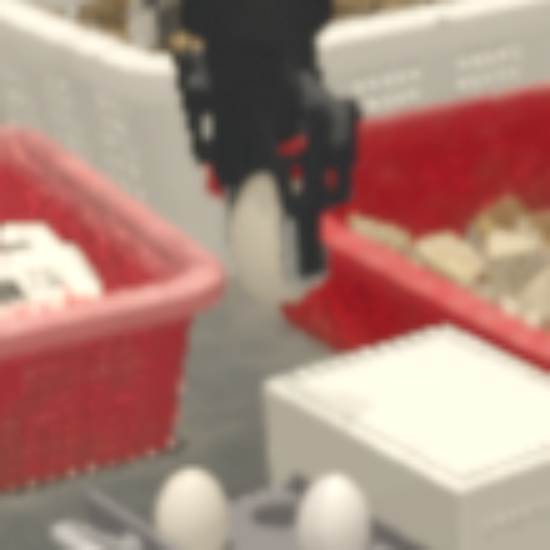

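Egg is held between the pads, seemingly upright (crop centre (257,240), bottom (272,305)); both hen eggs still stand.

Add to h.py:
```python
port=np.array([.5095,-.338,.1335]); n=np.array([-.2296,.4058,.8847]); n/=np.linalg.norm(n)
```

Run:
```python
from h import *
Rt=frame(-n,ey); print(port+.11*n)
go(port+.11*n,Rt); x=st(); print(x["joint_positions"])
```

```text
[ 0.48424506 -0.29336387  0.23081292]
row [ 0.0632 -0.467   0.0058  0.4392 -0.206   0.0462] dist 0.471 ang 0.487 t 8.4
[-0.58020427  0.2461897   0.21312688  1.84737971 -0.05942156  1.05409006
  1.32658048]
```

Scaled: -0.46 m is -0.92, -0.43 m is -0.86, 0.4392 rad is 0.2796.

>>> pendant(
  increments=[
    [[0.008, -0.06, -0.04], [0, 0, 0]],
    [[0.02, -0.14, -0.08], [0, 0, 0]],
    [[0.03, -0.22, -0.1], [0.0318, -0.0127, 0]],
    [[0.04, -0.3, -0.1], [0.0637, -0.0318, 0.0064]],
    [[0.052, -0.38, -0.1], [0.0955, -0.0446, 0.0127]],
    [[0.062, -0.46, -0.1], [0.1273, -0.0637, 0.0127]],
    [[0.074, -0.54, -0.1], [0.1592, -0.0764, 0.0191]],
    [[0.084, -0.62, -0.1], [0.191, -0.0891, 0.0191]],
    [[0.096, -0.7, -0.09], [0.2228, -0.1019, 0.0223]],
    [[0.106, -0.78, -0.07], [0.2546, -0.1146, 0.0255]],
    [[0.116, -0.86, -0.04], [0.2737, -0.1273, 0.0286]],
    [[0.1264, -0.92, -0.01], [0.2796, -0.1311, 0.0294]],
  ],
  finger_gap=0.35,
  force=30,
)

```text
t: 9.6
position: [0.4828, -0.2879, 0.2403]
orientation: [-0.075, 2.848, -0.624]
wrist_force: [0.5, 1.2, -1.0]
finger_gap: 0.539
gripper_force: 31.1
```

>>> pendant(
  increments=[
    [[0, 0, 0], [0, 0, 0]],
    [[0, 0, 0], [0, 0, 0]],
    [[0, 0, 0], [0, 0, 0]],
  ],
)

```text
t: 9.9
position: [0.4842, -0.2855, 0.2415]
orientation: [-0.077, 2.848, -0.622]
wrist_force: [0.1, 0.2, -0.5]
finger_gap: 0.536
gripper_force: 31.2
```

Run:
```python
from h import *
np.set_printoptions(precision=4,suppress=True)
Rt=frame(-n,ey)
go(port+.11*n,Rt); x=st(); print(x["joint_positions"])
p=x["position"];R0=Ro.from_rotvec(x["orientation"]).as_matrix()
L=[]
for nm in("side","top"):
    s=snap(nm); P=cloud(s); Q=(P.reshape(-1,3)-p)@R0; I=s["image"].reshape(-1,3).astype(int)
    k=(np.abs(Q)<.09).all(1)&(Q[:,2]<.035); sat=I.max(1)-I.min(1); k&=(I.min(1)>110)&(sat<70)
    print(nm,k.sum(), "range",Q[k].min(0) if k.any() else 0,Q[k].max(0) if k.any() else 0); np.savez("e_"+nm,Q=Q[k])
    u=proj(s,p)[0].astype(int); L.append(cv2.resize(s["image"][max(0,u[1]-50):u[1]+50,max(0,u[0]-50):u[0]+50],(400,400)))
cv2.imwrite("pics/pre.png",np.hstack(L)[:,:,::-1])
```

```text
row [ 0.0029 -0.0027  0.0127  0.0004 -0.      0.0011] dist 0.013 ang 0.001 t 9.9
[-0.2011  0.1276  0.5441  2.086   0.4382  0.6213  1.6347]
side 577 range [-0.0116 -0.0589 -0.0709] [0.0247 0.0353 0.0124]
top 45 range [-0.0239 -0.03   -0.0424] [-0.01    0.0037 -0.008 ]
```

View pics/pre.png

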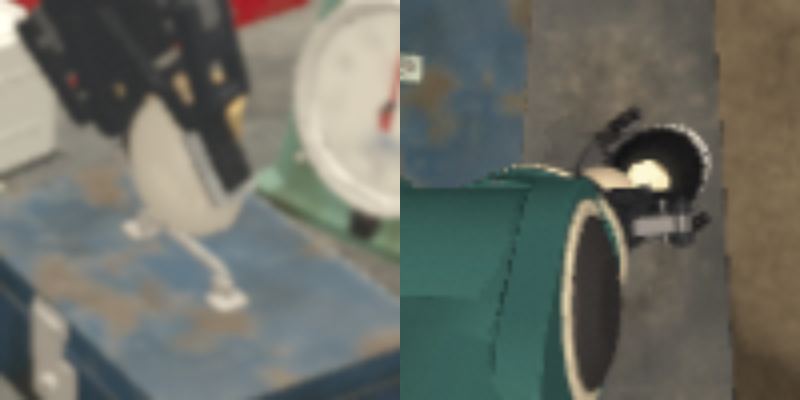

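The side crop shows the egg's left flank and blunt end at about (195,230), looking aligned with the fingers; the top view is mostly blocked by the arm. Fit the egg's axis from depth points.

Run:
```python
from h import *
from scipy.optimize import least_squares
np.set_printoptions(precision=4,suppress=True)
def f(p,Q):
    a=np.array([p[3],p[4],-1]); a/=np.linalg.norm(a); c=np.array(p[:3])  # c widest centre; a toward tip (-tool z)
    d=Q-c; h=d@a; r=np.linalg.norm(d-h[:,None]*a,axis=1); L=np.where(h<0,.030,.038)
    g=np.sqrt((r/.024)**2+(h/L)**2); return (g-1)*.026
S=np.load("e_side.npz")["Q"];T=np.load("e_top.npz")["Q"]
for Q0 in(S,np.vstack([S,T])):
    p=np.array([0,0,-.0167,0,0])
    for tol in(.012,.008,.005,.005,.005):
        Q=Q0[abs(f(p,Q0))<tol]; p=least_squares(f,p,args=(Q,),loss="soft_l1",f_scale=.002).x
    a=np.array([p[3],p[4],-1]);a/=np.linalg.norm(a); print(len(Q),"c",p[:3],"tilt",p[3:],"blunt",p[:3]-.03*a,"std",f(p,Q).std())
```

```text
512 c [-0.0008 -0.0008 -0.0182] tilt [-0.0138  0.2124] blunt [-0.0004 -0.007   0.0111] std 0.0017534195914955574
532 c [-0.0005  0.0004 -0.0167] tilt [0.0028 0.0278] blunt [-0.0006 -0.0004  0.0133] std 0.001348217232350071
```

Scaled: 0.078 m is 0.156, 0.07 m is 0.14.

>>> pendant(
  increments=[
    [[0.006, -0.005, 0.03], [0, 0, 0]],
    [[0.006, -0.005, 0.06], [0, 0, 0]],
    [[0.006, -0.005, 0.09], [0, 0, 0]],
    [[0.006, -0.005, 0.116], [0, 0, 0]],
    [[0.006, -0.005, 0.14], [0, 0, 0]],
    [[0.006, -0.005, 0.156], [0, 0, 0]],
    [[0.006, -0.005, 0.156], [0, 0, 0]],
    [[0.006, -0.005, 0.156], [0, 0, 0]],
  ],
)

```text
t: 10.8
position: [0.499, -0.3205, 0.1733]
orientation: [-0.075, 2.848, -0.622]
wrist_force: [-0.1, -0.3, -0.6]
finger_gap: 0.536
gripper_force: 31.2
```

Create chk.py:
```python
from h import *
from scipy.optimize import least_squares
import sys
np.set_printoptions(precision=4,suppress=True)
go(port+.0253*n,frame(-n,ey))
x=st(); p=x["position"];R0=Ro.from_rotvec(x["orientation"]).as_matrix(); L=[];QQ=[]
def f(p,Q):
    a=np.array([p[3],p[4],-1]); a/=np.linalg.norm(a); c=np.array(p[:3])
    d=Q-c; h=d@a; r=np.linalg.norm(d-h[:,None]*a,axis=1); L=np.where(h<0,.030,.038)
    return (np.sqrt((r/.024)**2+(h/L)**2)-1)*.026
for nm in("side","top"):
    s=snap(nm); s2=[cloud(snap(nm)) for _ in range(4)]; P=np.nanmedian(s2,0); Q=(P.reshape(-1,3)-p)@R0; I=s["image"].reshape(-1,3).astype(int)
    k=(abs(Q)<.09).all(1)&(Q[:,2]<.02)&(I.min(1)>80)&(I.max(1)-I.min(1)<80); QQ.append(Q[k])
    u=proj(s,port)[0].astype(int); L.append(cv2.resize(s["image"][max(0,u[1]-50):u[1]+30,max(0,u[0]-40):u[0]+40],(400,400),interpolation=2))
    for q,c in((p+R0[:,2]*.0133,(0,0,255)),(port,(0,255,0))):
        w=((proj(s,q)[0]-[max(0,u[0]-40),max(0,u[1]-50)])*5).astype(int); L[-1]=np.ascontiguousarray(L[-1]); cv2.circle(L[-1],tuple(int(i) for i in w),3,c[::-1],-1)
cv2.imwrite("pics/"+sys.argv[1],np.hstack(L)[:,:,::-1])
Q0=np.vstack(QQ); p=np.array([0,0,-.0167,0,0])
for tol in(.010,.006,.005,.005,.005):
    Q=Q0[abs(f(p,Q0))<tol]; p=least_squares(f,p,args=(Q,),loss="soft_l1",f_scale=.002).x
a=np.array([p[3],p[4],-1]);a/=np.linalg.norm(a); print(len(QQ[0]),len(QQ[1]),len(Q),"c",p[:3],"tilt",p[3:],"blunt",p[:3]-.03*a,"std",f(p,Q).std())
```

```bash
python3 chk.py c1.png
```

```text
row [-0.0003  0.0006  0.0194 -0.0002 -0.      0.0001] dist 0.019 ang 0.0 t 10.8
649 42 513 c [-0.0006  0.0006 -0.0186] tilt [-0.0387  0.1747] blunt [ 0.0006 -0.0046  0.0109] std 0.0011904806738557972chk.py:12: RuntimeWarning: All-NaN slice encountered
  s=snap(nm); s2=[cloud(snap(nm)) for _ in range(4)]; P=np.nanmedian(s2,0); Q=(P.reshape(-1,3)-p)@R0; I=s["image"].reshape(-1,3).astype(int)
```

View pics/c1.png

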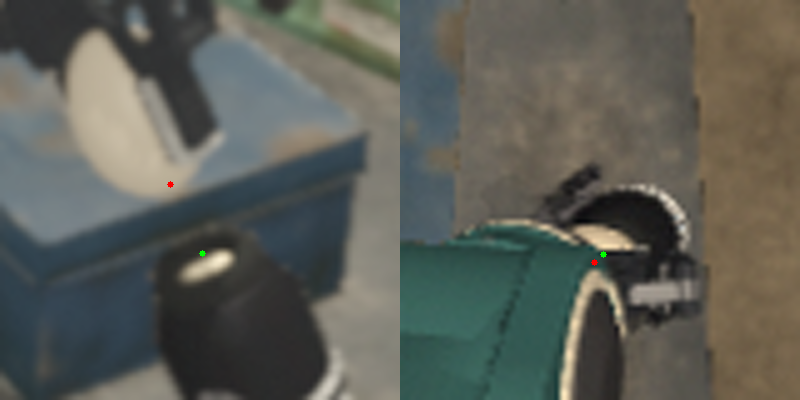

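Side crop: egg above the ring, predicted blunt end (170,184), ring hole (205,262). The fit hints at a possible tilt about the closing line; I'll check with a stricter egg mask.

Create fit.py:
```python
from h import *
from scipy.optimize import least_squares
np.set_printoptions(precision=4,suppress=True)
def f(p,Q):
    a=np.array([p[3],p[4],-1]); a/=np.linalg.norm(a); c=np.array(p[:3])
    d=Q-c; h=d@a; r=np.linalg.norm(d-h[:,None]*a,axis=1); L=np.where(h<0,.030,.038)
    return (np.sqrt((r/.024)**2+(h/L)**2)-1)*.026
def pts(P,im,p,R0,er):
    I=im.astype(int); Q=(P-p)@R0
    m=((abs(Q)<.06).all(2)&(Q[...,2]<.025)&(I[...,0]-I[...,2]>12)&(I[...,0]-I[...,2]<75)&(I.min(2)>70)).astype(np.uint8)
    nl,lab,stt,_=cv2.connectedComponentsWithStats(m); m=(lab==1+np.argmax(stt[1:,4])).astype(np.uint8)
    m=cv2.erode(m,np.ones((3,3)),iterations=er); return Q[m>0]
def fit(Q0,tag):
    p=np.array([0,0,-.0167,0,0])
    for tol in(.012,.008,.005,.005,.005):
        Q=Q0[abs(f(p,Q0))<tol]; o=least_squares(f,p,args=(Q,),loss="soft_l1",f_scale=.002); p=o.x
    cov=np.linalg.inv(o.jac.T@o.jac)*f(p,Q).var()
    a=np.array([p[3],p[4],-1]);a/=np.linalg.norm(a); print(tag,len(Q0),len(Q),"c",p[:3],"tilt",p[3:],"+-",np.sqrt(np.diag(cov)[3:]),"blunt",p[:3]-.03*a,"std",f(p,Q).std())
    p0=np.array([0,0,-.0167,0,0]); c=least_squares(lambda c:f(np.r_[c,0,0],Q),p0[:3],loss="soft_l1",f_scale=.002).x; print("   tilt0 fit c",c,"std",f(np.r_[c,0,0],Q).std())
```

```bash
python3 - 2>/dev/null <<'E'
from fit import *
D=np.load("lift.npz"); fit(pts(D["P"],D["im"],np.array([.5007,.1776,.2367]),Ro.from_rotvec([-.157,3.136,.001]).as_matrix(),1),"lift")
x=st(); p=x["position"];R0=Ro.from_rotvec(x["orientation"]).as_matrix(); A=[]
for nm in("side","top"):
    s=snap(nm); P=np.nanmedian([cloud(snap(nm)) for _ in range(4)],0); q=pts(P,s["image"],p,R0,1 if nm=="side" else 0); print(nm,len(q),np.median(q,0),q.min(0),q.max(0)); A.append(q)
fit(A[0],"side"); fit(np.vstack(A),"both"); np.savez("A.npz",s=A[0],t=A[1]); print(R0.T@s["R"][2])
E
```

```text
lift 203 195 c [-0.0013 -0.0008 -0.0212] tilt [-0.0249  0.2797] +- [0.0761 0.0793] blunt [-0.0006 -0.0089  0.0077] std 0.0017961231770317074
   tilt0 fit c [-0.0008  0.0001 -0.0181] std 0.0018538060856101055
side 405 [ 0.0151 -0.0108 -0.0267] [ 0.0025 -0.0292 -0.0537] [0.024  0.0247 0.0049]
top 39 [-0.0191 -0.0113 -0.027 ] [-0.0245 -0.0236 -0.0409] [-0.011   0.0029 -0.0101]
side 405 391 c [-0.0005  0.0007 -0.0166] tilt [0.0019 0.0372] +- [0.026  0.0225] blunt [-0.0006 -0.0005  0.0134] std 0.0009530838549118589
   tilt0 fit c [-0.0004  0.0008 -0.0163] std 0.0009642750596002114
both 444 430 c [-0.0006  0.0005 -0.0165] tilt [0.0135 0.0422] +- [0.0175 0.0199] blunt [-0.001  -0.0007  0.0135] std 0.0009278155778156266
   tilt0 fit c [-0.0005  0.0007 -0.0163] std 0.0009414264026211571
[0.0591 0.4284 0.9017]
```

With the clean mask the tilt is about 0.04 rad and the blunt end sits as expected. Moving in.

Units first: shifts go in shares of 500 mm and turns go in shares of pi/2 rad. So 0.019 m is 0.038, 0.001 m is 0.002.

>>> pendant(
  increments=[
    [[0, 0.002, 0.008], [0, 0, 0]],
    [[0.001, 0.002, 0.016], [0, 0, 0]],
    [[0.001, 0.002, 0.024], [0, 0, 0]],
    [[0.001, 0.002, 0.03], [0, 0, 0]],
    [[0.001, 0.002, 0.035], [0, 0, 0]],
    [[0.001, 0.002, 0.038], [0, 0, 0]],
    [[0.001, 0.002, 0.038], [0, 0, 0]],
    [[0.001, 0.002, 0.038], [0, 0, 0]],
    [[0.001, 0.002, 0.038], [0, 0, 0]],
  ],
)

```text
t: 12.7
position: [0.5029, -0.3274, 0.1559]
orientation: [-0.075, 2.847, -0.622]
wrist_force: [0.2, -0.7, -0.4]
finger_gap: 0.539
gripper_force: 31.2
```

```bash
python3 chk.py c2.png 2>/dev/null
```

```text
row [-0.0008 -0.0003  0.0003 -0.0002  0.0002  0.    ] dist 0.001 ang 0.0 t 12.7
638 36 509 c [-0.0005  0.0002 -0.0187] tilt [-0.0413  0.2473] blunt [ 0.0007 -0.007   0.0104] std 0.0014251495849808146
```

View pics/c2.png

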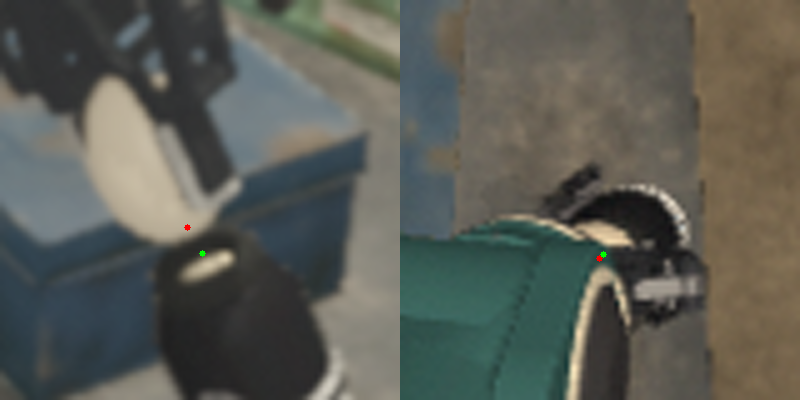

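Side crop: the egg's blunt end hovers over the ring (predicted end (187,227), port (203,254)) with no contact force. One last numeric check, also of the hen eggs and lamp.

```bash
python3 - 2>/dev/null <<'E'
from fit import *
x=st(); p=x["position"];R0=Ro.from_rotvec(x["orientation"]).as_matrix(); A=[]
for nm in("side","top"):
    s=snap(nm); P=np.nanmedian([cloud(snap(nm)) for _ in range(4)],0); A.append(pts(P,s["image"],p,R0,1 if nm=="side" else 0))
    Q=P.reshape(-1,3)-port; h=Q@n; r=np.linalg.norm(Q-h[:,None]*n,axis=1); k=(r>.0145)&(r<.021)&(abs(h)<.006); print(nm,"ring pts",k.sum(),"h med",np.median(h[k]))
fit(A[0],"side"); fit(np.vstack(A),"both")
print("tool->port z nominal gap",(p+R0[:,2]*.0133-port)@n, x["dq"].max(), x["gripper_force"])
E
```

```text
side ring pts 136 h med 0.0006180887505828858
top ring pts 15 h med -0.0009308179862613481
side 407 392 c [-0.0006  0.0007 -0.0167] tilt [-0.0093  0.0284] +- [0.0263 0.0229] blunt [-0.0003 -0.0002  0.0133] std 0.0009815043608413208
   tilt0 fit c [-0.0005  0.0008 -0.0163] std 0.0009869586049699763
both 441 427 c [-0.0006  0.0006 -0.0165] tilt [0.0078 0.0305] +- [0.0191 0.0206] blunt [-0.0009 -0.0004  0.0135] std 0.0009845485614120744
   tilt0 fit c [-0.0006  0.0007 -0.0163] std 0.000990087493250546
tool->port z nominal gap 0.012220627835373032 0.002045878762329513 31.23018010519445
```

```bash
python3 -c "
from rig import ctrl
print(ctrl.hand_in())"
```

```text
the job is handed in; nothing more can be done
None
```

I handed the job in with the drawer out at its stop and the duck egg held still in front of the lamp, its blunt end measured about 12 mm off the ring and close to centred and square; hand-in gave no verdict.

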